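# Chock the reference blocks in their case and shut it

### The arm

A 6-joint arm with a two-finger parallel gripper is mounted at the origin on a cart in front of the work surface, level with it; the furniture and walls round the work are solid. World frame = base frame: x ahead of the robot, y to its left, z up, the work surface at z = 0. Lengths are in mm, angles in rad, forces in N, time in s.
With the tool pointing down it reaches from about 275 to 825 mm from the base axis. Payload 4.9 kg.
Tool frame: the origin (TCP) lies between the finger pads; the fingertips stand 19 mm ahead of it and the grasp point (between the pads) is the TCP; z points along the fingers, y is the line along which they close (so a half turn about z gives the same grasp; the last joint's range is limited). The gripper opens to 85 mm and grips with 20 to 120 N. Pads are 22 mm wide; open, the fingers measure 114 mm over their backs; the gripper's body (76 mm by 85 mm) begins 54 mm behind the grasp point. The pads swing forward as they close: fully open they stand 13 mm farther back than shut.
Start: joints at [-1.439, 0.326, -0.193, 1.052, 0, 1.437], TCP at [144.486, -530.7, 250.281] pointing down, gripper open.
Joint ranges: [-2.65, 2.65], [-0.97, 1.79], [-1.3, 1.35], [-1.93, 2.1], [-1.47, 1.37], [-3.14, 3.14]. Speed limits (rad/s): [2.57, 2.57, 3.14, 3.14, 3.14, 3.14].

### API

Orientations are given as a unit quaternion [w, x, y, z].
In Python, from rig import ctrl gives the robot as it stands.
- The arm moves only by the tool step_arm, never from a script. Its argument "series" is a list of rows, each a list of 6 numbers: the shift along the tool's x, y, z in m, then the turn, a rotation vector about the tool's x, y, z in degrees. A call has 1 to 5 rows; each row shifts and turns the commanded pose from where the row before left it, along the tool's axes as they then stand; what a row does not reach is not made up. A row lasts 1/8 s, in which the tool goes at most 62.5 mm and 10.7 degrees, less where a joint would pass 70% of its speed; a pose out of reach is approached as far as the arm can. A call is refused whole if a number of a shift passes 0.0625 or a number of a turn 10.7, either way. A call with a gripper value outside its range is refused whole. "fingers" is the opening, from 0 (shut) to 1 (fully open), set as the call begins (left out, the last holds). The fingers move at their own pace and stop on an object; "newtons" is the grip in N (left out, the last holds). Time passes only in rows, so rows that do not move let the fingers close. It gives the time, the measured TCP pose, the force, the opening and the grip force at its end, in the units of the state.
- ctrl.get_obs(): the state, without advancing time (a new reading comes with each control period).
- ctrl.capture(name): name is "scene" or "top" or "wrist"; returns a dict with "frame" (400x640x3 uint8, red, green, blue), "depth" (400x640 float32, mm along the optical axis (not along the pixel's ray), 0 where there is no reading), "mtx" (3x3 intrinsics, pixels), "extrinsics" (4x4, takes a point from world to camera coordinates); the wrist camera has in their place "tool_from_camera" (4x4, takes a point from camera to tool coordinates, whose origin is the TCP and whose axes are the flange's). Camera axes: x right, y up, looking along -z (the intrinsics and any distortion apply to the point x, -y, -z); pixel columns grow to the right and rows downward; lengths in mm; the calibration is good to about 2 mm. The wrist camera is an equidistant fisheye: a pixel r from the principal point sees the ray r / f radians off the axis. A picture is of the moment at which its call begins: read the wrist's pose just before it.
- ctrl.finish_job(): hands the job in; it is judged then, once.
The state is a dict: "time": time; "q": joint angles; "dq": joint speeds; "joint_torque": joint torques, N m; "eef_pos": TCP position; "tcp_rot": TCP orientation; "force": force on the tool from outside, world axes, zero at the start; "moment": the same for the moment, N m; "grip_width": finger opening in mm; "finger_force": force on a finger pad.
Only numpy, scipy, OpenCV 4.12 (cv2) and the standard library are available. Lean on these libraries where they do the work, as an engineer would, in place of code of your own. Each camera call takes 0.05 s, during which the arm holds its last target. There are 200 camera calls.

### The job

The hardness reference blocks are going out for recalibration, but the two rectangular ones in the long open tray of the nearer blue case can still slide about. Fill the two leftover gaps in that tray with the two wooden blocking pieces that fit them, each pressed right down onto the tray floor, and then shut the lid fully. Leave the reference blocks lying flat in the tray, the piece of wood that fits neither gap out on the table, and the brush and the spirit level where they are.

Things in the scene. Friction and masses are not known exactly. Their poses are not given: they have to be found in the camera images.
- case: The nearer of two blue plastic reference-block cases, 165 x 250 mm, fixed to the table, lid open. Origin: centre of its underside; x from the front (robot side) to the hinge side, y to its left, z up. Walls 5 mm thick, rim at z = 34 mm. Four small pockets at y > -28 mm hold four more reference blocks (fixed, tops below z = 23 mm); the long open tray is the right-hand part (see tray).
- tray (a point): Centre of the tray floor (case x -0.5, y -76.5, z 10 mm; case axes). Free floor: case x -78 to +77 mm, y -120 to -33 mm. A divider (case y -33 to -28, top at z = 26 mm) parts it from the pockets. With the lid shut things up to 38 mm tall fit on the tray floor.
- block_far: Grey steel reference block 50 x 75 x 12 mm (own x, y, z), loose, 0.35 kg, lying in the tray corner at the hinge-side wall and the outer (-y) wall, its 75 mm side along case x. Origin: centre of its underside. The two blocks leave two gaps: one about 35 mm wide between them and the divider, along case x; see block_near for the other.
- block_near: Grey steel reference block 50 x 56 x 10 mm (own x, y, z), loose, 0.22 kg, in the tray in front of block_far, against the outer (-y) wall, its 56 mm side along case x. Origin: centre of its underside. Second gap: about 21 mm (23 with the blocks pushed back) between it and the front wall, across the tray (87 mm, along case y). Both blocks lie up to 2 mm loose; a chamfered foot can push them.
- long_piece: Planed light wood piece, 33 x 130 x 37 mm (own x, y, z), about 85 g, standing on the table, lower edges chamfered 3 mm. Fits the wide gap between blocks and divider: length along case x, one end near the hinge-side wall, so that the thin piece fits in front. Origin: centre of its underside; y along its length.
- thin_piece: Planed light wood piece, 19 x 83 x 37 mm (own x, y, z), about 45 g, standing on the table, lower edges chamfered 3 mm. Fits the narrow gap along the front wall: length along case y, across the tray. Origin: centre of its underside; y along its length. On the tray floor either piece's top is at case z = 47 mm, 13 mm above the rim.
- offcut: Spare chunky piece of the same wood, 52 x 76 x 37 mm, that fits neither gap and stays on the table. Origin: centre of its underside.
- case_lid (a joint): Hinge of the lid, along case y at case x = 86, z = 34 mm: 0 shut, 1.8 wide open (leaning back past upright); starts at 1.55 to 1.75. Light friction: it stays near upright and falls shut by itself once swung forward below about 1.2. The lid reaches 169 mm from the hinge, spans case y -125 to +125 mm and is 18 mm thick (shut: top at z = 52 mm, rim at 34 mm).
- lid_lip (a point): Middle of the lip on the lid's free edge (60 mm long, 9 mm high, standing 6 mm out from the edge); 172 mm from the hinge.
- brush: Dusting brush with wooden handle, 31 x 184 x 12 mm, lying along the front edge of the table; bystander. Origin: centre of its underside.
- level: Round brass-rimmed spirit level, 48 mm across, 15 mm high, near the front edge; bystander. Origin: centre of its underside.
Mind the look-alikes: they are no part of the job. What is shaped like the block_far but red is not meant.

How it is judged (in metres and radians):
At the end, for the whole second after the job is handed in: Lid shut (within 0.03 rad); long piece in the wide gap along the tray and thin piece across the front gap, undersides within 2.5 mm of the tray floor, at rest; both reference blocks flat on the tray floor; offcut on the table (value of joint case_lid below 0.03 rad and z of long_piece in the frame of case between 0.007 and 0.0125 m and y of long_piece in the frame of case between -0.06 and -0.045 m and x of long_piece in the frame of case between 0 and 0.02 m and angle between the y axis of long_piece and the x axis of case, either way round below 0.08 rad and z of thin_piece in the frame of case between 0.007 and 0.0125 m and x of thin_piece in the frame of case between -0.075 and -0.06 m and y of thin_piece in the frame of case between -0.085 and -0.068 m and angle between the y axis of thin_piece and the y axis of case, either way round below 0.1 rad and z of each of block_far, block_near in the frame of case below 0.0125 m and horizontal distance between block_far and tray below 0.055 m and horizontal distance between block_near and tray below 0.05 m and linear speed of each of long_piece, thin_piece below 0.02 m/s and height (world z) of offcut below 0.005 m); the robot touches nothing.
It fails at once if the brush or the spirit level is moved more than 30 mm (distance of any of brush, level from where it was at the start of the episode above 0.03 m).
It fails at once if a reference block is lifted off the tray floor by more than 10 mm or tipped (z of any of block_far, block_near in the frame of case above 0.02 m or angle between any of block_far, block_near's own z axis and vertical above 0.35 rad).
It also fails if it takes over 72 s, if anything falls off the work surface, if the arm or the gripper's body presses on something with over 40 N, if the wrist force passes 120 N, or if a joint passes its speed limit or range.

## Working session

There is one attempt and no reset: what is moved stays moved. The work goes in short steps, Python scripts to look and compute and a tool call to move; the robot and the scene stay as the last step left them, time stands still between calls to the robot, and variables do not carry over. Pictures are saved under pics/ and viewed, at most 10 in all, crops included, and the job is handed in when it is done.

Besides the shell and the picture viewer there is one more tool, called after ">>>" by a JSON object that holds its "fn" and its "kwargs", one argument or row to a line. step_arm: Moves the arm, as the interface text tells. Its arguments: {"type":"object","properties":{"series":{"type":"array"},"fingers":{"type":"number"},"newtons":{"type":"number"}},"required":["series"]}

```bash
ls; mkdir -p pics; python3 - <<'E'
from rig import ctrl
import cv2,numpy as np,pickle
o=ctrl.get_obs();print(o['time'],o['eef_pos'],o['tcp_rot'],o['force'],o['grip_width'])
for n in('scene','top'):
    c=ctrl.capture(n);pickle.dump(c,open(f'{n}0.pkl','wb'))
    cv2.imwrite(f'pics/{n}0.png',c['frame'][:,:,::-1]);print(n,c['mtx'],c['extrinsics'])
E
```

```text
pics
0.0 [ 144.40137552 -530.11494087  249.49543351] [-8.88088953e-04  9.91183517e-01  1.32493196e-01  5.16595389e-06] [-0.07897255  0.39013469  0.08732186] 85.15512513555966
scene [[368.92712828   0.         314.24175658]
 [  0.         368.92712828 199.36140567]
 [  0.           0.           1.        ]] [[ 9.04388022e-01 -4.26710817e-01  4.29286231e-04 -4.79324274e+02]
 [ 2.89707605e-01  6.14755930e-01  7.33583431e-01 -2.34084075e+02]
 [-3.13291892e-01 -6.63319701e-01  6.79599268e-01 -6.92777897e+02]
 [ 0.00000000e+00  0.00000000e+00  0.00000000e+00  1.00000000e+00]]
top [[380.97990839   0.         321.10243215]
 [  0.         380.97990839 197.02401076]
 [  0.           0.           1.        ]] [[-1.22731944e-02 -9.99741003e-01  1.91649430e-02  5.63742016e+01]
 [ 9.98902458e-01 -1.13919652e-02  4.54323967e-02 -5.37902963e+02]
 [-4.52023035e-02  1.97015093e-02  9.98783561e-01 -8.68980322e+02]
 [ 0.00000000e+00  0.00000000e+00  0.00000000e+00  1.00000000e+00]]
```

View pics/top0.png

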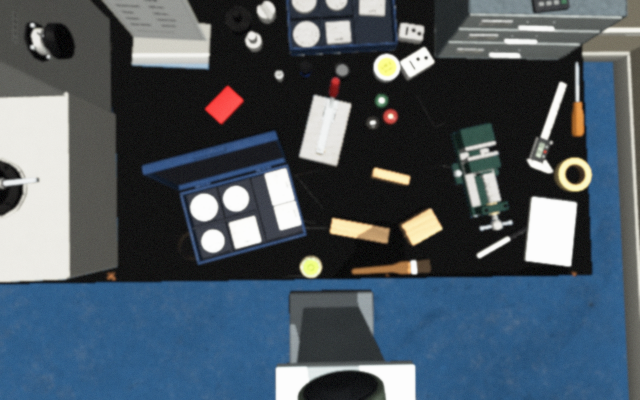

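View pics/scene0.png

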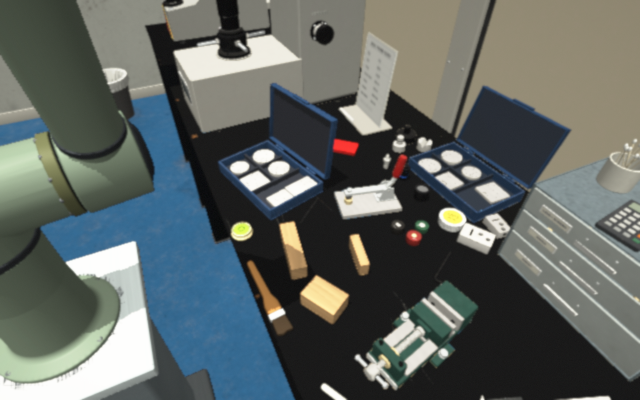

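The top view shows the near case around (243,212) with its tray on the right, holding blocks at (277,187) and (288,216). The wood pieces are the long one at (360,231), the thin one at (391,176) and the offcut at (421,226). The level is at (311,267) and the brush at (390,268). Look-alikes are the other blue case at (340,20), which is farther away, and the red plate at (224,104). Next I'll measure from the depth images.

```bash
cat > h.py <<'E'
import numpy as np,cv2
def cloud(c,E=None):
    E=c['extrinsics'] if E is None else E
    d=c['depth'];v,u=np.mgrid[:d.shape[0],:d.shape[1]];K=c['mtx']
    P=np.stack([(u-K[0,2])/K[0,0]*d,-(v-K[1,2])/K[1,1]*d,-d,np.ones_like(d)],-1)
    return (P@np.linalg.inv(E).T)[...,:3]
def ray(c,uv,z):
    K=c['mtx'];T=np.linalg.inv(c['extrinsics']);uv=np.asarray(uv,float)
    d=np.stack([(uv[:,0]-K[0,2])/K[0,0],-(uv[:,1]-K[1,2])/K[1,1],-np.ones(len(uv))],-1)@T[:3,:3].T
    o=T[:3,3];return o+d*((z-o[2])/d[:,2])[:,None]
def rect(xy):
    (cx,cy),(w,h),a=cv2.minAreaRect(np.float32(xy))
    if w<h:w,h,a=h,w,a+90
    return np.round([cx,cy,w,h,(a+90)%180-90],1)   # a: direction of the long side, deg from x
E
python3 - <<'E'
import pickle,numpy as np,cv2
from h import *
for n in('top','scene'):
    c=pickle.load(open(n+'0.pkl','rb'));P=cloud(c);f=c['frame']
    hsv=cv2.cvtColor(f,cv2.COLOR_RGB2HSV)
    m=((hsv[...,0]>8)&(hsv[...,0]<28)&(hsv[...,1]>60)&(hsv[...,2]>90)).astype(np.uint8)
    k,l,s,ce=cv2.connectedComponentsWithStats(m)
    for i in range(1,k):
        if s[i,4]<120: continue
        p=P[(l==i)&(c['depth']>0)];z=p[:,2];t=p[(z>30)&(z<44)]
        print(n,ce[i].round(),s[i,4],'z',np.percentile(z,[5,50,95]).round(1),len(t),rect(t[:,:2]) if len(t)>30 else '')
    # blue rim
    m=(hsv[...,0]>100)&(hsv[...,0]<130)&(hsv[...,1]>80)&(P[...,2]>29)&(P[...,2]<38)&(c['depth']>0)
    p=P[m];print(n,'blue',len(p))
    box=(p[:,0]<560)&(p[:,0]>250)&(p[:,1]>0)&(p[:,1]<450);p=p[box]
    if len(p):print(rect(p[:,:2]),p[:,:2].min(0),p[:,:2].max(0))
    for uv in ([277,187],[288,216],[311,267],[252,212]) if n=='top' else ([300,185],[282,195],[255,181]): print(uv,P[uv[1],uv[0]].round(1))
E
```

```text
top [578. 119.] 397 z [ 2.3 21.4 25.8] 0 
top [570. 174.] 264 z [-0.3 15.4 21.6] 0 
top [575. 174.] 185 z [ 0.  18.2 21.7] 0 
top [391. 176.] 362 z [-0.7 36.5 39.7] 255 [ 582.7 -108.3   83.3   19.5   76.1]
top [421. 226.] 878 z [ 2.1 37.3 40. ] 747 [ 467.7 -175.1   76.7   52.6  -61.6]
top [359. 230.] 992 z [-0.3 37.4 39.9] 850 [460.5 -35.5 129.9  32.9  78.9]
top [386. 269.] 484 z [ 1.7 12.3 14.9] 0 
top blue 1389
[501.2 225.8 250.2 164.9 -75.6] [391.68368343  85.27126322] [558.66577871 366.36834548]
[277, 187] [562.  150.4  23.5]
[288, 216] [495.7 126.   22.5]
[311, 267] [379.2  75.1  18.1]
[252, 212] [505.8 207.   26. ]
scene [293. 249.] 994 z [ 0.3 36.  37.9] 763 [461.7 -35.6 132.2  33.1  78.8]
scene [359. 254.] 531 z [-0.3 34.7 37.7] 313 [ 583.6 -108.3   84.3   19.3   76.3]
scene [264. 291.] 540 z [ 2.6 11.2 13.3] 0 
scene [324. 299.] 1455 z [ 0.1 35.7 37.9] 1027 [ 468.  -175.5   76.5   53.5  -61.3]
scene [281. 324.] 188 z [ 8.9 10.7 12.1] 0 
scene blue 1213
[504.9 226.  254.  171.6 -75.7] [393.47240387  83.87438633] [559.58280607 364.99445116]
[300, 185] [560.9 151.8  21.1]
[282, 195] [505.1 137.5  19.4]
[255, 181] [461.6 220.8  17.7]
```

```bash
cat > go.py <<'E'
# usage: go.py x y z yaw [n]  (world mm, deg) or: go.py case x y z yaw ; prints rows for step_arm
import sys,numpy as np
from scipy.spatial.transform import Rotation as R
from rig import ctrl
C=np.array([501.2,225.8]);A=np.radians(14.4)
def c2w(x,y): return C+np.array([x*np.cos(A)-y*np.sin(A),x*np.sin(A)+y*np.cos(A)])
def w2c(p): d=np.asarray(p[:2])-C;return np.array([d[0]*np.cos(A)+d[1]*np.sin(A),-d[0]*np.sin(A)+d[1]*np.cos(A)])
if __name__=='__main__':
    a=sys.argv[1:]
    if a[0]=='case': a=[float(v) for v in a[1:]];x,y=c2w(a[0],a[1]);z=a[2];yaw=a[3]+14.4
    else: x,y,z,yaw=map(float,a[:4])
    o=ctrl.get_obs();p=np.array(o['eef_pos']);q=o['tcp_rot'];r=R.from_quat([q[1],q[2],q[3],q[0]])
    g=R.from_euler('z',yaw,degrees=True)*R.from_euler('x',180,degrees=True)
    d=np.array([x,y,z])-p;rv=(r.inv()*g).as_rotvec(degrees=True)
    n=int(np.ceil(max(np.abs(d).max()/55,np.linalg.norm(rv)/10.4,1)))
    print('t',round(o['time'],2),'at',p.round(1),'case',w2c(p).round(1),'yaw',round(np.degrees(np.arctan2(*r.apply([1,0,0])[1::-1])),1),'F',np.round(o['force'],1),'grip',round(o['grip_width'],1),np.round(o['finger_force'],1),'q1,5,6',np.round(np.array(o['q'])[[0,4,5]],2))
    print('target',round(x,1),round(y,1),z,'rows',n)
    for i in range(n):
        ri=r*R.from_rotvec(rv*i/n,degrees=True)
        print([round(float(v),4) for v in ri.inv().apply(d/n)/1000]+[round(float(v),2) for v in rv/n])
E
python3 go.py 461 -35.5 150 78.9; python3 -c "
from rig import ctrl
c=ctrl.capture('wrist');print(c['mtx'],c['tool_from_camera'])"
```

```text
t 0.1 at [ 144.4 -530.2  249.6] case [-533.6 -643.5] yaw 15.2 F [-0.2 -0.7 -0.2] grip 85.1 0.0 q1,5,6 [-1.44 -0.    1.44]
target 461.0 -35.5 150.0 rows 9
[0.0484, -0.0438, 0.0111, -0.01, -0.01, -7.07]
[0.0534, -0.0375, 0.0111, -0.01, -0.01, -7.07]
[0.0576, -0.0306, 0.0111, -0.01, -0.01, -7.07]
[0.0609, -0.0233, 0.0111, -0.01, -0.01, -7.07]
[0.0634, -0.0156, 0.0111, -0.01, -0.01, -7.07]
[0.0648, -0.0077, 0.0111, -0.01, -0.01, -7.07]
[0.0653, 0.0003, 0.0111, -0.01, -0.01, -7.07]
[0.0647, 0.0084, 0.0111, -0.01, -0.01, -7.07]
[0.0632, 0.0163, 0.0111, -0.01, -0.01, -7.07]
[[309.70691629   0.         316.21878161]
 [  0.         309.70691629 197.33204977]
 [  0.           0.           1.        ]] [[-3.58227449e-04  9.55062846e-01  2.96403158e-01  7.57876688e+01]
 [ 9.99999923e-01  3.89646377e-04 -4.69271530e-05  8.79648159e-01]
 [-1.60310797e-04  2.96403118e-01 -9.55062912e-01 -1.23536359e+02]
 [ 0.00000000e+00  0.00000000e+00  0.00000000e+00  1.00000000e+00]]
```

```bash
sed -i 's/np.abs(d).max()\/55/np.linalg.norm(d)\/58/' go.py; python3 go.py 461 -35.5 150 78.9|tail -11
```

```text
[0.0396, -0.0358, 0.0091, -0.01, -0.0, -5.79]
[0.043, -0.0317, 0.0091, -0.01, -0.0, -5.79]
[0.046, -0.0272, 0.0091, -0.01, -0.0, -5.79]
[0.0485, -0.0224, 0.0091, -0.01, -0.0, -5.79]
[0.0505, -0.0174, 0.0091, -0.01, -0.0, -5.79]
[0.052, -0.0122, 0.0091, -0.01, -0.0, -5.79]
[0.0529, -0.0069, 0.0091, -0.01, -0.0, -5.79]
[0.0534, -0.0015, 0.0091, -0.01, -0.0, -5.79]
[0.0533, 0.0039, 0.0091, -0.01, -0.0, -5.79]
[0.0526, 0.0092, 0.0091, -0.01, -0.0, -5.79]
[0.0514, 0.0145, 0.0091, -0.01, -0.0, -5.79]
```

>>> {"fn": "step_arm", "kwargs": {
  "series": [
    [0.04,-0.036,0.009,0,0,-5.8],
    [0.043,-0.032,0.009,0,0,-5.8],
    [0.046,-0.027,0.009,0,0,-5.8],
    [0.0485,-0.022,0.009,0,0,-5.8],
    [0.0505,-0.017,0.009,0,0,-5.8]
  ],
  "fingers": 1,
  "newtons": 60
}}

```text
time: 0.78
eef_pos: [289.7, -304.4, 205.0]
tcp_rot: [0.0, 0.926, 0.378, 0.0]
force: [0.1, -0.3, 0.2]
grip_width: 85.5
finger_force: 0.0
```

>>> {"fn": "step_arm", "kwargs": {
  "series": [
    [0.052,-0.012,0.009,0,0,-5.8],
    [0.053,-0.007,0.009,0,0,-5.8],
    [0.053,-0.0015,0.009,0,0,-5.8],
    [0.053,0.004,0.009,0,0,-5.8],
    [0.0525,0.009,0.009,0,0,-5.8]
  ]
}}

```text
time: 1.4
eef_pos: [433.1, -79.9, 160.0]
tcp_rot: [0.0, 0.802, 0.598, 0.0]
force: [1.1, -0.5, 0.7]
grip_width: 85.3
finger_force: 0.0
```

>>> {"fn": "step_arm", "kwargs": {
  "series": [
    [0.0515,0.0145,0.009,0,0,-5.8],
    [0,0,0,0,0,0]
  ]
}}

```text
time: 1.65
eef_pos: [462.0, -33.5, 150.5]
tcp_rot: [-0.0, 0.77, 0.639, -0.0]
force: [-0.9, 0.0, -0.8]
grip_width: 85.7
finger_force: 0.0
```

```bash
python3 go.py 461 -35.5 39 78.9; python3 - <<'E'
from rig import ctrl
import cv2,pickle
o=ctrl.get_obs();c=ctrl.capture('wrist');c['obs']=o;pickle.dump(c,open('w1.pkl','wb'));cv2.imwrite('pics/w1.png',c['frame'][:,:,::-1])
E
```

```text
t 1.65 at [462.  -33.5 150.5] case [-102.5 -241.4] yaw 79.4 F [-0.9  0.  -0.8] grip 85.7 0.0 q1,5,6 [-0.23  0.    1.52]
target 461.0 -35.5 39.0 rows 2
[-0.0011, -0.0002, 0.0558, -0.02, -0.02, 0.24]
[-0.0011, -0.0003, 0.0558, -0.02, -0.02, 0.24]
```

View pics/w1.png

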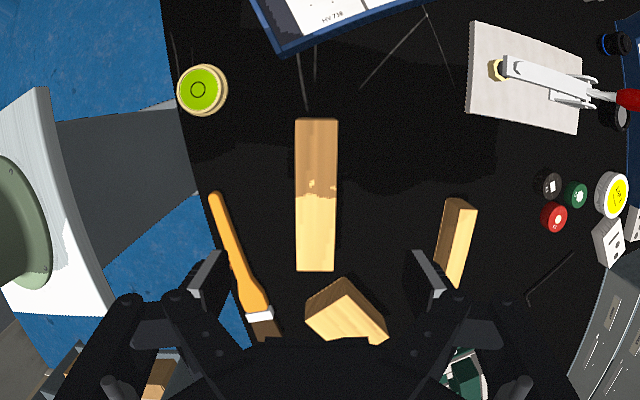

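The wrist view shows the long piece, 33 x 130 mm, lying straight between the open fingers at about (316,195). The brush, thin piece and offcut are clear of the fingers. I'll cross-check its position with the wrist camera.

```bash
cat >> h.py <<'E'
def wcloud(c):
    from scipy.spatial.transform import Rotation as R
    d=c['depth'];v,u=np.mgrid[:d.shape[0],:d.shape[1]];K=c['mtx']
    x=(u-K[0,2])/K[0,0];y=(v-K[1,2])/K[1,1];r=np.hypot(x,y)+1e-9;t=np.tan(np.minimum(r,1.4))/r
    P=np.stack([x*t*d,-y*t*d,-d,np.ones_like(d)],-1)@c['tool_from_camera'].T
    q=c['obs']['tcp_rot'];r=R.from_quat([q[1],q[2],q[3],q[0]]).as_matrix()
    return P[...,:3]@r.T+np.array(c['obs']['eef_pos'])
def wood(f):
    h=cv2.cvtColor(f,cv2.COLOR_RGB2HSV);return (h[...,0]>8)&(h[...,0]<28)&(h[...,1]>60)&(h[...,2]>90)
def blue(f):
    h=cv2.cvtColor(f,cv2.COLOR_RGB2HSV);return (h[...,0]>100)&(h[...,0]<130)&(h[...,1]>80)
E
python3 - <<'E'
import pickle
from h import *
c=pickle.load(open('w1.pkl','rb'));P=wcloud(c);m=wood(c['frame'])&(c['depth']>0)&(P[...,2]>30)&(P[...,2]<44)
k,l,s,ce=cv2.connectedComponentsWithStats(m.astype(np.uint8))
for i in range(1,k):
    if s[i,4]>300: print(ce[i].round(),rect(P[l==i][:,:2]),np.median(P[l==i][:,2]))
E
```

```text
[315. 192.] [461.7 -34.3 128.7  33.1  78.6] 36.924698182864596
[459. 244.] [ 583.4 -106.7   81.8   20.4   77.3] 36.75051173590423
[345. 320.] [ 468.4 -173.6   76.8   52.5  -61.2] 36.94241120583902
```

>>> {"fn": "step_arm", "kwargs": {
  "series": [
    [-0.001,0,0.04,0,0,0.2],
    [-0.001,0,0.04,0,0,0.2],
    [0,0,0.0315,0,0,0],
    [0,0,0,0,0,0]
  ]
}}

```text
time: 2.2
eef_pos: [458.1, -39.0, 38.3]
tcp_rot: [-0.002, 0.774, 0.633, -0.002]
force: [-0.9, 1.6, -0.3]
grip_width: 85.5
finger_force: 0.0
```

```bash
python3 go.py 461.4 -35 38 78.8
```

```text
t 2.2 at [458.1 -39.   38.3] case [-107.6 -245.8] yaw 78.5 F [-0.9  1.6 -0.3] grip 85.5 0.0 q1,5,6 [-0.25 -0.    1.53]
target 461.4 -35.0 38.0 rows 1
[0.0046, 0.0024, 0.0002, -0.3, 0.0, -0.32]
```

>>> {"fn": "step_arm", "kwargs": {
  "series": [
    [0.0046,0.0024,0,-0.3,0,-0.3],
    [0,0,0,0,0,0]
  ]
}}

```text
time: 2.45
eef_pos: [465.4, -34.6, 41.3]
tcp_rot: [0.003, 0.772, 0.636, 0.003]
force: [0.5, 0.9, -0.2]
grip_width: 85.5
finger_force: 0.0
```

>>> {"fn": "step_arm", "kwargs": {
  "series": [
    [0,0,0,0,0,0],
    [0,0,0,0,0,0],
    [0,0,0,0,0,0],
    [0,0,0,0,0,0],
    [0,0,0,0,0,0]
  ],
  "fingers": 0,
  "newtons": 60
}}

```text
time: 3.08
eef_pos: [464.2, -34.3, 40.3]
tcp_rot: [0.002, 0.772, 0.636, 0.002]
force: [-0.4, 0.5, 6.2]
grip_width: 31.4
finger_force: 60.3
```

```bash
python3 go.py 461.4 -35 150 78.8
```

```text
t 3.08 at [464.2 -34.3  40.3] case [-100.5 -242.7] yaw 78.9 F [-0.4  0.5  6.2] grip 31.4 60.3 q1,5,6 [-0.23  0.    1.53]
target 461.4 -35.0 150.0 rows 2
[-0.0006, -0.001, -0.0549, 0.17, -0.0, 0.07]
[-0.0006, -0.0012, -0.0549, 0.17, -0.0, 0.07]
```

>>> {"fn": "step_arm", "kwargs": {
  "series": [
    [0,0,-0.02,0,0,0],
    [0,0,-0.045,0,0,0],
    [0,0,-0.05,0,0,0],
    [0,0,0,0,0,0]
  ]
}}

```text
time: 3.58
eef_pos: [466.1, -34.7, 158.2]
tcp_rot: [0.005, 0.772, 0.636, 0.004]
force: [0.3, 0.9, -1.1]
grip_width: 31.5
finger_force: 59.9
```

```bash
python3 go.py case 5 -51 150 180; python3 - <<'E'
from rig import ctrl
import cv2,pickle
from h import *
o=ctrl.get_obs();c=ctrl.capture('wrist');c['obs']=o;c['obs']['eef_pos']=[0,0,0];c['obs']['tcp_rot']=[1,0,0,0]
P=wcloud(c);m=wood(c['frame'])&(c['depth']>0)&(abs(P[...,1])<22)&(P[...,2]>-12)&(P[...,2]<12)
k,l,s,ce=cv2.connectedComponentsWithStats(m.astype(np.uint8))
for i in range(1,k):
    if s[i,4]>100:
        p=P[l==i];print(ce[i].round(),s[i],rect(p[:,:2]),p.min(0).round(1),p.max(0).round(1),np.median(p[:,2]))
print(ctrl.get_obs()['eef_pos'])
E
```

```text
t 3.58 at [466.1 -34.7 158.2] case [ -98.8 -243.6] yaw 78.9 F [ 0.3  0.9 -1.1] grip 31.5 59.9 q1,5,6 [-0.23  0.    1.53]
target 518.7 177.6 150.0 rows 12
[0.0182, 0.0009, 0.0007, 0.04, 0.06, -9.62]
[0.0178, 0.0039, 0.0007, 0.04, 0.06, -9.62]
[0.0169, 0.0069, 0.0007, 0.04, 0.06, -9.62]
[0.0155, 0.0096, 0.0007, 0.04, 0.06, -9.62]
[0.0137, 0.012, 0.0007, 0.04, 0.06, -9.62]
[0.0115, 0.0142, 0.0007, 0.04, 0.06, -9.62]
[0.009, 0.0159, 0.0007, 0.04, 0.06, -9.62]
[0.0062, 0.0172, 0.0007, 0.04, 0.06, -9.62]
[0.0032, 0.0179, 0.0007, 0.04, 0.06, -9.62]
[0.0002, 0.0182, 0.0007, 0.04, 0.06, -9.62]
[-0.0029, 0.018, 0.0007, 0.04, 0.06, -9.62]
[-0.0058, 0.0173, 0.0007, 0.04, 0.06, -9.62]
[316. 229.] [  277   129    80   213 14879] [  8.5   0.6 111.5  33.4  -0.2] [-47.2 -16.1  -4.7] [64.3 17.4 12. ] 3.3612991440119373
[464.6649784  -34.43529012 156.21079892]
```

>>> {"fn": "step_arm", "kwargs": {
  "series": [
    [0.018,0.001,0,0,0,-9.6],
    [0.018,0.004,0,0,0,-9.6],
    [0.017,0.007,0,0,0,-9.6],
    [0.0155,0.0095,0,0,0,-9.6],
    [0.0135,0.012,0,0,0,-9.6]
  ]
}}

```text
time: 4.25
eef_pos: [484.4, 54.8, 152.9]
tcp_rot: [0.001, 0.444, 0.896, -0.0]
force: [-0.1, -0.6, -0.4]
grip_width: 31.4
finger_force: 59.8
```

>>> {"fn": "step_arm", "kwargs": {
  "series": [
    [0.0115,0.014,0,0,0,-9.6],
    [0.009,0.016,0,0,0,-9.6],
    [0.006,0.017,0,0,0,-9.6],
    [0.003,0.018,0,0,0,-9.6],
    [0,0.018,0,0,0,-9.6]
  ]
}}

```text
time: 4.88
eef_pos: [506.9, 142.5, 152.8]
tcp_rot: [0.001, 0.041, 0.999, -0.001]
force: [0.4, 0.4, -0.6]
grip_width: 31.7
finger_force: 59.8
```

>>> {"fn": "step_arm", "kwargs": {
  "series": [
    [-0.003,0.018,0,0,0,-9.6],
    [-0.006,0.017,0,0,0,-9.6],
    [0,0,0,0,0,0],
    [0,0,0,0,0,0]
  ]
}}

```text
time: 5.38
eef_pos: [516.3, 176.6, 153.6]
tcp_rot: [0.001, -0.122, 0.993, -0.001]
force: [-0.9, 0.5, -0.7]
grip_width: 31.2
finger_force: 59.8
```

```bash
python3 go.py case 9.5 -51 120 180; python3 - <<'E'
from rig import ctrl
import cv2,pickle
o=ctrl.get_obs();c=ctrl.capture('wrist');c['obs']=o;pickle.dump(c,open('w2.pkl','wb'));cv2.imwrite('pics/w2.png',c['frame'][:,:,::-1])
print(o['eef_pos'],o['force'])
E
```

```text
t 5.38 at [516.3 176.6 153.6] case [  2.4 -51.4] yaw -166.0 F [-0.9  0.5 -0.7] grip 31.2 59.8 q1,5,6 [ 0.2  -0.   -0.05]
target 523.1 178.8 120.0 rows 1
[-0.007, 0.0005, 0.0336, -0.14, 0.13, -0.39]
[516.32682886 176.61376375 153.61645989] [-0.88787705  0.48438556 -0.6797206 ]
```

View pics/w2.png

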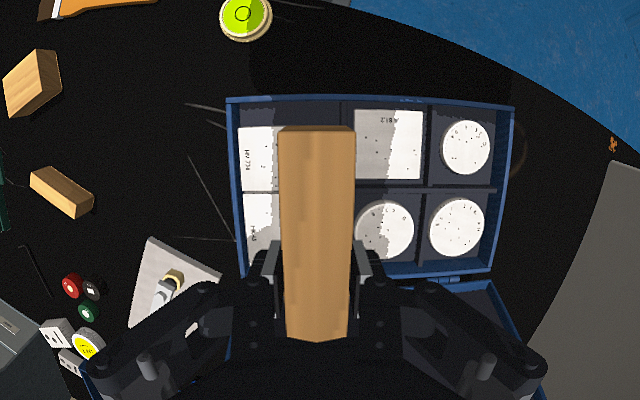

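The wrist view shows the held long piece at (316,225) over the tray. The case's front wall runs along row 100, its outer (-y) wall along column 233 and its +y wall along column 510. I'll fit the rim lines relative to the tool.

```bash
cat > rim.py <<'E'
import pickle,sys
from h import *
from go import w2c,C,A
c=pickle.load(open(sys.argv[1],'rb'));P=wcloud(c);f=c['frame'];h=cv2.cvtColor(f,cv2.COLOR_RGB2HSV)
d=P[...,:2]-C;X=d[...,0]*np.cos(A)+d[...,1]*np.sin(A);Y=-d[...,0]*np.sin(A)+d[...,1]*np.cos(A);Z=P[...,2]
ok=(c['depth']>0)&(Z>30)&(Z<39)&(h[...,0]>100)&(h[...,0]<130)
def line(m,a,b,n):
    a=a[m];b=b[m]
    if len(a)<50:print(n,'few',len(a));return
    bins=np.round(b/8);e=[(np.median(b[bins==k]),np.percentile(a[bins==k],3),np.median(a[bins==k]),np.percentile(a[bins==k],97)) for k in np.unique(bins) if (bins==k).sum()>8]
    e=np.array(e);s,o=np.polyfit(e[:,0],e[:,2],1);print(n,'median at 0',round(o,1),'slope deg',round(np.degrees(s),2),'edges',np.median(e[:,1:],0).round(1),'z',np.median(Z[m]).round(1))
line(ok&(abs(X+80)<9)&(abs(Y)<115),X,Y,'front wall (exp -82.5..-77.5)')
line(ok&(abs(Y+122.5)<9)&(abs(X)<70),Y,X,'-y wall (exp -125..-120)')
line(ok&(abs(Y-122.5)<9)&(abs(X)<70),Y,X,'+y wall (exp 120..125)')
w=(c['depth']>0)&wood(f)&(abs(X)<120)&(abs(Y+51)<40)&(Z>60);print('wood case rect',rect(np.stack([X[w],Y[w]],-1)),'xmin',X[w].min().round(1),'zmed',np.median(Z[w]))
E
python3 rim.py w2.pkl
```

```text
front wall (exp -82.5..-77.5) median at 0 -78.9 slope deg -0.02 edges [-81.1 -78.9 -76.6] z 33.7
-y wall (exp -125..-120) median at 0 -121.4 slope deg 0.04 edges [-124.2 -121.4 -119.4] z 33.5
+y wall (exp 120..125) median at 0 121.3 slope deg 0.03 edges [119.7 121.3 124.5] z 33.4
wood case rect [ 22.8 -48.6 171.   52.2  -3.9] xmin -62.4 zmed 150.13147683494844
```

```bash
sed -i 's/C=np.array(\[501.2,225.8\])/C=np.array([502.2,226.0])/' go.py; python3 go.py case 9.5 -51 95 180
```

```text
t 5.42 at [516.5 176.5 153.9] case [  1.6 -51.5] yaw -166.0 F [-1.2 -0.2 -0.8] grip 31.7 59.8 q1,5,6 [ 0.2  -0.   -0.05]
target 524.1 179.0 95.0 rows 2
[-0.0039, 0.0003, 0.0295, -0.07, 0.08, -0.19]
[-0.0039, 0.0003, 0.0295, -0.07, 0.08, -0.19]
```

>>> {"fn": "step_arm", "kwargs": {
  "series": [
    [-0.004,0,0.03,0,0,-0.2],
    [-0.004,0,0.028,0,0,-0.2],
    [0,0,0,0,0,0],
    [0,0,0,0,0,0],
    [0,0,0,0,0,0]
  ]
}}

```text
time: 6.05
eef_pos: [526.1, 179.1, 98.2]
tcp_rot: [0.004, -0.126, 0.992, -0.001]
force: [-0.1, 0.1, -0.2]
grip_width: 31.7
finger_force: 59.8
```

```bash
python3 go.py case 9.5 -51 70 180
```

```text
t 6.05 at [526.1 179.1  98.2] case [ 11.5 -51.4] yaw -165.5 F [-0.1  0.1 -0.2] grip 31.7 59.8 q1,5,6 [ 0.2  -0.   -0.06]
target 524.1 179.0 70.0 rows 1
[0.0022, 0.0005, 0.0282, -0.14, 0.39, 0.1]
```

>>> {"fn": "step_arm", "kwargs": {
  "series": [
    [0.002,0.0005,0.01,0,0.2,0],
    [0,0,0.012,0,0,0],
    [0,0,0,0,0,0],
    [0,0,0,0,0,0],
    [0,0,0,0,0,0]
  ]
}}

```text
time: 6.68
eef_pos: [523.7, 179.1, 75.1]
tcp_rot: [0.001, -0.126, 0.992, -0.001]
force: [-0.6, -0.4, -0.5]
grip_width: 31.5
finger_force: 59.8
```

```bash
python3 go.py case 9.5 -51 52 180; python3 - <<'E'
from rig import ctrl
import pickle
o=ctrl.get_obs();c=ctrl.capture('wrist');c['obs']=o;pickle.dump(c,open('w3.pkl','wb'))
E
python3 rim.py w3.pkl
```

```text
t 6.67 at [523.7 179.1  75.1] case [  9.1 -50.7] yaw -165.5 F [-0.6 -0.4 -0.5] grip 31.5 59.8 q1,5,6 [ 0.2  -0.   -0.06]
target 524.1 179.0 52.0 rows 1
[-0.0003, -0.0002, 0.0231, -0.13, 0.1, 0.13]
front wall (exp -82.5..-77.5) median at 0 -79.8 slope deg -0.11 edges [-82.2 -79.8 -77.5] z 33.8
-y wall (exp -125..-120) median at 0 -121.0 slope deg 0.06 edges [-124.1 -121.  -119.3] z 33.6
+y wall (exp 120..125) median at 0 121.1 slope deg 0.07 edges [119.4 121.  124.5] z 33.3
wood case rect [ 2.000e-01 -5.180e+01  1.117e+02  3.320e+01 -1.000e-01] xmin -55.6 zmed 71.6051751917548
```

>>> {"fn": "step_arm", "kwargs": {
  "series": [
    [0,0,0.007,0,0,0],
    [0,0,0.006,0,0,0],
    [0,0,0.004,0,0,0],
    [0,0,0,0,0,0]
  ]
}}

```text
time: 7.22
eef_pos: [523.1, 179.4, 57.4]
tcp_rot: [0.0, -0.127, 0.992, -0.001]
force: [1.1, 2.2, -2.1]
grip_width: 31.5
finger_force: 59.8
```

>>> {"fn": "step_arm", "kwargs": {
  "series": [
    [0,0,0.004,0,0,0],
    [0,0,0.003,0,0,0],
    [0,0,0.001,0,0,0],
    [0,0,0,0,0,0]
  ]
}}

```text
time: 7.72
eef_pos: [523.5, 179.4, 50.3]
tcp_rot: [0.001, -0.127, 0.992, -0.001]
force: [-1.8, 2.5, 5.5]
grip_width: 31.5
finger_force: 60.6
```

>>> {"fn": "step_arm", "kwargs": {
  "series": [
    [0,0,0.001,0,0,0],
    [0,0,0.001,0,0,0]
  ]
}}

```text
time: 7.98
eef_pos: [523.5, 179.4, 50.2]
tcp_rot: [0.001, -0.127, 0.992, -0.001]
force: [-8.9, 0.9, 29.3]
grip_width: 31.5
finger_force: 63.6
```

>>> {"fn": "step_arm", "kwargs": {
  "series": [
    [0,0,0,0,0,0],
    [0,0,0,0,0,0],
    [0,0,0,0,0,0]
  ],
  "fingers": 1
}}

```text
time: 8.35
eef_pos: [523.4, 178.6, 47.5]
tcp_rot: [0.001, -0.126, 0.992, -0.001]
force: [-0.7, -0.6, 0.5]
grip_width: 83.9
finger_force: 0.0
```

>>> {"fn": "step_arm", "kwargs": {
  "series": [
    [0,0,-0.03,0,0,0],
    [0,0,-0.05,0,0,0],
    [0,0,-0.03,0,0,0],
    [0,0,0,0,0,0],
    [0,0,0,0,0,0]
  ]
}}

```text
time: 8.98
eef_pos: [522.7, 179.0, 156.9]
tcp_rot: [0.0, -0.126, 0.992, -0.001]
force: [0.1, 1.0, -0.8]
grip_width: 85.3
finger_force: 0.0
```

```bash
python3 go.py 583.3 -108 120 76.4; python3 - <<'E'
from rig import ctrl
import pickle,cv2
o=ctrl.get_obs();c=ctrl.capture('wrist');c['obs']=o;pickle.dump(c,open('w4.pkl','wb'));cv2.imwrite('pics/w4.png',c['frame'][:,:,::-1])
E
sed -i 's/(Z>60);/(Z>40);/' rim.py; python3 rim.py w4.pkl
```

```text
t 8.97 at [522.7 179.  156.9] case [  8.1 -50.7] yaw -165.5 F [ 0.1  1.  -0.8] grip 85.3 0.0 q1,5,6 [ 0.2  -0.   -0.06]
target 583.3 -108.0 120.0 rows 12
[0.0011, -0.0244, 0.0031, -0.01, 0.01, 9.84]
[-0.0031, -0.0242, 0.0031, -0.01, 0.01, 9.84]
[-0.0072, -0.0234, 0.0031, -0.01, 0.01, 9.84]
[-0.0111, -0.0218, 0.0031, -0.01, 0.01, 9.84]
[-0.0146, -0.0196, 0.0031, -0.01, 0.01, 9.84]
[-0.0178, -0.0168, 0.0031, -0.01, 0.01, 9.84]
[-0.0204, -0.0135, 0.0031, -0.01, 0.01, 9.84]
[-0.0224, -0.0098, 0.0031, -0.01, 0.01, 9.84]
[-0.0237, -0.0058, 0.0031, -0.01, 0.01, 9.84]
[-0.0244, -0.0017, 0.0031, -0.01, 0.01, 9.84]
[-0.0243, 0.0025, 0.0031, -0.01, 0.01, 9.84]
[-0.0235, 0.0066, 0.0031, -0.01, 0.01, 9.84]
front wall (exp -82.5..-77.5) median at 0 -79.6 slope deg -0.06 edges [-82.1 -79.6 -77.3] z 33.7
-y wall (exp -125..-120) median at 0 -121.4 slope deg 0.07 edges [-124.2 -121.4 -119.3] z 33.5
+y wall (exp 120..125) median at 0 121.4 slope deg 0.12 edges [119.7 121.3 124.5] z 33.4
wood case rect [  9.5 -51.4 130.   33.2   0. ] xmin -55.5 zmed 46.84696671253899
```

View pics/w4.png

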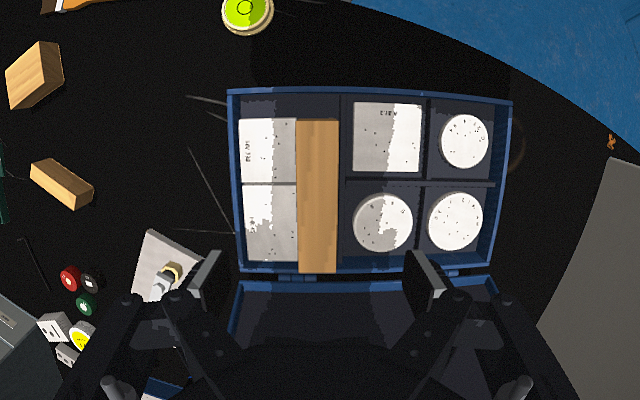

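The long piece is seated: top at z 46.8, centre at case (9.5,-51.4), angle 0. The front gap is open at about (275,110). Next I'll measure the near block's front edge, check clearance on the way, and go for the thin piece.

```bash
python3 - <<'E'
import pickle
from h import *
from go import C,A
c=pickle.load(open('w4.pkl','rb'));P=wcloud(c);h=cv2.cvtColor(c['frame'],cv2.COLOR_RGB2HSV)
d=P[...,:2]-C;X=d[...,0]*np.cos(A)+d[...,1]*np.sin(A);Y=-d[...,0]*np.sin(A)+d[...,1]*np.cos(A);Z=P[...,2]
m=(Z>16)&(Z<26)&(Y>-118)&(Y<-72)&(X<60)&(X>-75)&(h[...,1]<60)&(h[...,2]>90)
for y in range(-116,-72,8):
    k=m&(abs(Y-y)<4);print(y,np.percentile(X[k],1).round(1),np.median(Z[k]).round(1))
t=pickle.load(open('top0.pkl','rb'));Q=cloud(t);k=(Q[...,0]>480)&(Q[...,0]<660)&(Q[...,1]>-160)&(Q[...,1]<90);print('max z on path',Q[k][:,2].max())
E
```

```text
-116 -55.3 20.7
-108 -55.1 20.8
-100 -55.7 20.7
-92 -55.5 20.8
-84 -55.3 20.8
-76 -55.1 20.7
max z on path 891.2810729448054
```

>>> {"fn": "step_arm", "kwargs": {
  "series": [
    [0.001,-0.0245,0,0,0,9.8],
    [-0.003,-0.024,0,0,0,9.8],
    [-0.007,-0.0235,0,0,0,9.8],
    [-0.011,-0.022,0,0,0,9.8],
    [-0.0145,-0.0195,0,0,0,9.8]
  ]
}}

```text
time: 9.65
eef_pos: [547.3, 58.9, 156.4]
tcp_rot: [-0.0, 0.299, 0.954, -0.001]
force: [-0.1, 0.5, -0.2]
grip_width: 85.4
finger_force: 0.0
```

>>> {"fn": "step_arm", "kwargs": {
  "series": [
    [-0.018,-0.017,0,0,0,9.8],
    [-0.0205,-0.0135,0,0,0,9.8],
    [-0.0225,-0.01,0,0,0,9.8],
    [-0.0235,-0.006,0,0,0,9.8],
    [-0.0245,-0.0015,0,0,0,9.8]
  ]
}}

```text
time: 10.28
eef_pos: [573.4, -60.9, 156.6]
tcp_rot: [-0.0, 0.668, 0.744, -0.001]
force: [0.9, 0.0, 0.3]
grip_width: 85.2
finger_force: 0.0
```

>>> {"fn": "step_arm", "kwargs": {
  "series": [
    [-0.0245,0.0025,0,0,0,9.8],
    [-0.0235,0.0065,0,0,0,9.8],
    [0,0,0,0,0,0],
    [0,0,0,0,0,0]
  ]
}}

```text
time: 10.78
eef_pos: [583.8, -107.4, 157.3]
tcp_rot: [0.0, 0.782, 0.623, -0.0]
force: [0.7, 0.4, 0.2]
grip_width: 85.2
finger_force: 0.0
```

```bash
python3 go.py 583.4 -107.5 44 76.5; python3 - <<'E'
import pickle
from rig import ctrl
from h import *
o=ctrl.get_obs();c=ctrl.capture('wrist');c['obs']=o
P=wcloud(c);m=wood(c['frame'])&(c['depth']>0)&(P[...,2]>30)&(P[...,2]<44)
k,l,s,ce=cv2.connectedComponentsWithStats(m.astype(np.uint8))
for i in range(1,k):
    if s[i,4]>300: print(ce[i].round(),rect(P[l==i][:,:2]),np.median(P[l==i][:,2]))
E
```

```text
t 10.78 at [ 583.8 -107.4  157.3] case [  -3.9 -343.2] yaw 77.0 F [0.7 0.4 0.2] grip 85.2 0.0 q1,5,6 [-0.31 -0.    1.49]
target 583.4 -107.5 44.0 rows 2
[-0.0, -0.0002, 0.0567, -0.01, 0.02, 0.27]
[-0.0001, -0.0002, 0.0567, -0.01, 0.02, 0.27]
[316. 192.] [ 583.7 -107.9   83.1   19.4   76.2] 36.92248925931463
[194. 259.] [ 453.1 -145.6   52.9   11.4   27.9] 36.89309932146373
[239. 296.] [ 478.4 -187.6   49.4   43.5   29.6] 36.986998483348714
```

>>> {"fn": "step_arm", "kwargs": {
  "series": [
    [0,0,0.045,0,0,0.4],
    [0,0,0.045,0,0,0.4],
    [0,0,0.022,0,0,0],
    [0,0,0,0,0,0],
    [0,0,0,0,0,0]
  ]
}}

```text
time: 11.45
eef_pos: [585.6, -108.0, 47.5]
tcp_rot: [0.002, 0.787, 0.617, 0.0]
force: [0.4, -0.3, 0.4]
grip_width: 85.4
finger_force: 0.0
```

```bash
python3 go.py 583.6 -107.8 45 76.3
```

```text
t 11.45 at [ 585.6 -108.    47.5] case [  -2.3 -344.2] yaw 76.2 F [ 0.4 -0.3  0.4] grip 85.4 0.0 q1,5,6 [-0.31 -0.    1.51]
target 583.6 -107.8 45.0 rows 1
[-0.0003, -0.002, 0.0025, 0.2, 0.08, -0.1]
```

>>> {"fn": "step_arm", "kwargs": {
  "series": [
    [0,-0.002,0.0025,0.2,0,0],
    [0,0,0,0,0,0],
    [0,0,0,0,0,0]
  ]
}}

```text
time: 11.82
eef_pos: [583.2, -108.0, 44.5]
tcp_rot: [0.0, 0.787, 0.617, -0.001]
force: [0.8, 0.3, -0.6]
grip_width: 85.4
finger_force: 0.0
```

>>> {"fn": "step_arm", "kwargs": {
  "series": [
    [0,0,0,0,0,0],
    [0,0,0,0,0,0],
    [0,0,0,0,0,0],
    [0,0,0,0,0,0],
    [0,0,0,0,0,0]
  ],
  "fingers": 0,
  "newtons": 60
}}

```text
time: 12.45
eef_pos: [583.2, -108.0, 44.2]
tcp_rot: [0.0, 0.787, 0.617, -0.001]
force: [-0.2, -0.4, 0.9]
grip_width: 17.3
finger_force: 60.7
```

>>> {"fn": "step_arm", "kwargs": {
  "series": [
    [0,0,-0.015,0,0,0],
    [0,0,-0.04,0,0,0],
    [0,0,-0.05,0,0,0],
    [0,0,0,0,0,0],
    [0,0,0,0,0,0]
  ]
}}

```text
time: 13.08
eef_pos: [582.9, -107.7, 149.3]
tcp_rot: [-0.0, 0.787, 0.617, -0.001]
force: [-0.1, 0.2, -0.9]
grip_width: 17.2
finger_force: 60.4
```

```bash
python3 go.py case -67.5 -76.5 150 90; python3 - <<'E'
from rig import ctrl
import cv2
from h import *
o=ctrl.get_obs();c=ctrl.capture('wrist');c['obs']=o;c['obs']['eef_pos']=[0,0,0];c['obs']['tcp_rot']=[1,0,0,0]
P=wcloud(c);m=wood(c['frame'])&(c['depth']>0)&(abs(P[...,1])<22)&(P[...,2]>-12)&(P[...,2]<16)
p=P[m];print(rect(p[:,:2]),p.min(0).round(1),p.max(0).round(1),np.median(p[:,2]))
q=P[m&(P[...,0]>20)];print(np.polyfit(q[:,0],q[:,2],1),np.polyfit(q[:,0],q[:,1],1))
E
```

```text
t 13.07 at [ 582.9 -107.7  149.3] case [  -4.8 -343.3] yaw 76.1 F [-0.1  0.2 -0.9] grip 17.2 60.4 q1,5,6 [-0.31 -0.    1.51]
target 455.8 135.1 150.0 rows 5
[0.0411, -0.0363, -0.0002, -0.02, 0.01, -5.65]
[0.0444, -0.0321, -0.0002, -0.02, 0.01, -5.65]
[0.0474, -0.0276, -0.0002, -0.02, 0.01, -5.65]
[0.0499, -0.0228, -0.0002, -0.02, 0.01, -5.65]
[0.0519, -0.0177, -0.0002, -0.02, 0.01, -5.65]
[ 1.   0.6 82.8 19.   0.1] [-40.4  -8.9  -3.9] [42.4 10.2 15.7] 7.252856692476172
[0.07297104 5.22929258] [-0.0036291   0.80795752]
```

>>> {"fn": "step_arm", "kwargs": {
  "series": [
    [0.041,-0.0365,0,0,0,-5.65],
    [0.0445,-0.032,0,0,0,-5.65],
    [0.0475,-0.0275,0,0,0,-5.65],
    [0.05,-0.023,0,0,0,-5.65],
    [0.052,-0.018,0,0,0,-5.65]
  ]
}}

```text
time: 13.75
eef_pos: [453.4, 136.6, 147.6]
tcp_rot: [-0.001, 0.612, 0.791, -0.002]
force: [0.7, 0.2, -0.7]
grip_width: 17.0
finger_force: 60.4
```

>>> {"fn": "step_arm", "kwargs": {
  "series": [
    [0,0,0,0,0,0],
    [0,0,0,0,0,0],
    [0,0,0,0,0,0]
  ]
}}

```text
time: 14.12
eef_pos: [456.0, 134.4, 148.5]
tcp_rot: [-0.0, 0.614, 0.789, -0.001]
force: [0.8, -0.4, -0.9]
grip_width: 17.0
finger_force: 60.4
```

```bash
python3 go.py case -66.8 -77 85 90
```

```text
t 14.12 at [456.  134.4 148.5] case [-67.5 -77.2] yaw 104.3 F [ 0.8 -0.4 -0.9] grip 17.0 60.4 q1,5,6 [ 0.13 -0.    1.45]
target 456.6 134.8 85.0 rows 2
[0.0001, 0.0004, 0.0318, -0.07, 0.02, -0.07]
[0.0001, 0.0004, 0.0318, -0.07, 0.02, -0.07]
```

>>> {"fn": "step_arm", "kwargs": {
  "series": [
    [0,0.0004,0.03,0,0,0],
    [0,0.0004,0.023,0,0,0],
    [0,0,0,0,0,0],
    [0,0,0,0,0,0],
    [0,0,0,0,0,0]
  ]
}}

```text
time: 14.75
eef_pos: [457.2, 135.4, 96.9]
tcp_rot: [0.0, 0.613, 0.79, -0.0]
force: [0.1, 0.4, -0.3]
grip_width: 17.5
finger_force: 60.4
```

```bash
python3 go.py case -66.8 -77 60 90; python3 - <<'E'
from rig import ctrl
import pickle,cv2
from h import *
from go import C,A
o=ctrl.get_obs();c=ctrl.capture('wrist');c['obs']=o;pickle.dump(c,open('w5.pkl','wb'));cv2.imwrite('pics/w5.png',c['frame'][:,:,::-1])
P=wcloud(c);d=P[...,:2]-C;X=d[...,0]*np.cos(A)+d[...,1]*np.sin(A);Y=-d[...,0]*np.sin(A)+d[...,1]*np.cos(A);Z=P[...,2]
w=wood(c['frame'])&(c['depth']>0)
for a,b in((85,92),(43,51)):
    k=w&(Z>a)&(Z<b)&(abs(X)<100)&(Y>-135)&(Y<0);print(a,k.sum(),rect(np.stack([X[k],Y[k]],-1)),X[k].min(),X[k].max(),Y[k].min(),Y[k].max(),np.median(Z[k]))
E
python3 rim.py w5.pkl
```

```text
t 14.75 at [457.2 135.4  96.9] case [-66.1 -76.6] yaw 104.3 F [ 0.1  0.4 -0.3] grip 17.5 60.4 q1,5,6 [ 0.13 -0.    1.45]
target 456.6 134.8 60.0 rows 1
[-0.0004, -0.0007, 0.0369, -0.0, 0.05, -0.06]
85 5611 [-65.9 -76.1  82.7  18.9  89.8] -75.3932096375363 -56.25295033426769 -117.40374689832845 -34.721535872048996 89.64488521556585
43 9307 [ 10.4 -51.3 131.   33.3   0.3] -55.16415499783567 75.90543762128678 -68.34624512285474 -34.69417572647246 46.84931123476983
front wall (exp -82.5..-77.5) median at 0 -80.0 slope deg 0.48 edges [-82.2 -79.9 -77.7] z 33.8
-y wall (exp -125..-120) median at 0 -120.5 slope deg -0.13 edges [-123.7 -120.5 -119. ] z 33.4
+y wall (exp 120..125) few 0
wood case rect [  0.3 -62.9 151.2  56.6  -0.2] xmin -75.3 zmed 47.23713965151343
```

View pics/w5.png

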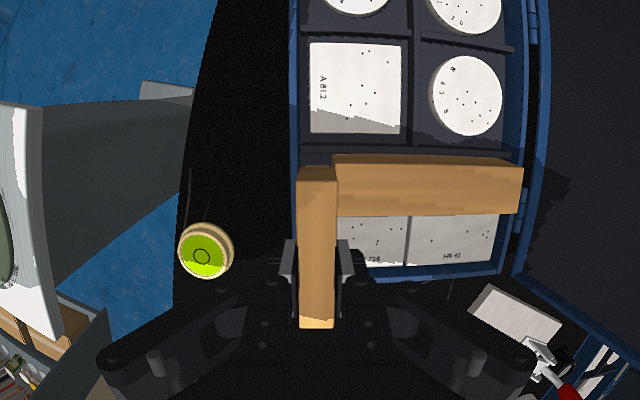

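The thin piece at (316,245) hangs square over the front gap. It sits about 0.6 mm too far back, so I'll correct that and lower it.

>>> {"fn": "step_arm", "kwargs": {
  "series": [
    [-0.0005,-0.0006,0.01,0,0,0],
    [0,0,0.01,0,0,0],
    [0,0,0.008,0,0,0],
    [0,0,0,0,0,0],
    [0,0,0,0,0,0]
  ]
}}

```text
time: 15.42
eef_pos: [455.6, 134.9, 67.9]
tcp_rot: [-0.0, 0.613, 0.79, -0.001]
force: [0.5, 0.7, -1.0]
grip_width: 17.3
finger_force: 60.4
```

```bash
python3 go.py case -66.7 -77 60 90
```

```text
t 15.43 at [455.6 134.9  67.9] case [-67.8 -76.6] yaw 104.4 F [ 0.5  0.7 -1. ] grip 17.3 60.4 q1,5,6 [ 0.13 -0.    1.45]
target 456.7 134.8 60.0 rows 1
[-0.0004, 0.0011, 0.0079, -0.14, 0.04, -0.02]
```

>>> {"fn": "step_arm", "kwargs": {
  "series": [
    [0,0.0007,0.003,0,0,0],
    [0,0,0.003,0,0,0],
    [0,0,0.003,0,0,0],
    [0,0,0,0,0,0]
  ]
}}

```text
time: 15.92
eef_pos: [456.1, 135.1, 58.6]
tcp_rot: [-0.001, 0.613, 0.79, -0.001]
force: [-0.0, -0.2, -1.3]
grip_width: 17.3
finger_force: 60.5
```

>>> {"fn": "step_arm", "kwargs": {
  "series": [
    [0,0,0.002,0,0,0],
    [0,0,0.002,0,0,0],
    [0,0,0,0,0,0]
  ]
}}

```text
time: 16.3
eef_pos: [456.2, 135.1, 54.8]
tcp_rot: [-0.0, 0.613, 0.79, -0.001]
force: [0.4, 0.6, -0.6]
grip_width: 16.9
finger_force: 60.5
```

>>> {"fn": "step_arm", "kwargs": {
  "series": [
    [0,0,0,0,0,0],
    [0,0,0,0,0,0]
  ],
  "fingers": 0.28,
  "newtons": 20
}}

```text
time: 16.55
eef_pos: [456.4, 135.1, 55.0]
tcp_rot: [-0.0, 0.613, 0.79, -0.001]
force: [-0.3, -0.1, 0.4]
grip_width: 24.2
finger_force: 0.1
```

>>> {"fn": "step_arm", "kwargs": {
  "series": [
    [0,0,-0.01,0,0,0],
    [0,0,-0.02,0,0,0],
    [0,0,-0.03,0,0,0],
    [0,0,0,0,0,0],
    [0,0,0,0,0,0]
  ]
}}

```text
time: 17.18
eef_pos: [456.4, 135.2, 115.0]
tcp_rot: [-0.0, 0.613, 0.79, -0.001]
force: [0.3, 0.8, -0.6]
grip_width: 24.0
finger_force: 0.0
```

```bash
python3 go.py case -67 -77 75 90; cat > chk.py <<'E'
from rig import ctrl
import pickle,cv2
from h import *
from go import C,A
o=ctrl.get_obs();c=ctrl.capture('wrist');c['obs']=o;pickle.dump(c,open('w6.pkl','wb'));cv2.imwrite('pics/w6.png',c['frame'][:,:,::-1])
P=wcloud(c);d=P[...,:2]-C;X=d[...,0]*np.cos(A)+d[...,1]*np.sin(A);Y=-d[...,0]*np.sin(A)+d[...,1]*np.cos(A);Z=P[...,2]
w=wood(c['frame'])&(c['depth']>0)&(Z>40)&(Z<62)&(Y>-135)&(Y<-25)
for n,k in(('thin',w&(X<-58)&(X>-90)),('long',w&(X>-53)&(X<95))):
    e=np.linalg.lstsq(np.c_[X[k],Y[k],np.ones(k.sum())],Z[k],rcond=None)[0]
    print(n,rect(np.stack([X[k],Y[k]],-1)),'z',np.percentile(Z[k],[5,50,95]).round(1),'tilt',e[:2].round(3),'X',X[k].min().round(1),X[k].max().round(1),'Y',Y[k].min().round(1),Y[k].max().round(1))
E
python3 chk.py
```

```text
t 17.18 at [456.4 135.2 115. ] case [-66.9 -76.6] yaw 104.4 F [ 0.3  0.8 -0.6] grip 24.0 0.0 q1,5,6 [ 0.13 -0.    1.45]
target 456.5 134.8 75.0 rows 1
[-0.0004, -0.0, 0.04, -0.08, 0.03, -0.02]
thin [-66.7 -76.2  82.3  18.2  89.1] z [45.8 46.9 47.9] tilt [ 0.003 -0.002] X -76.4 -58.0 Y -117.4 -35.1
long [ 10.8 -50.6 127.7  33.2  -0.5] z [45.8 46.8 47.9] tilt [-0.001 -0.004] X -53.0 74.7 Y -67.6 -33.6
```

Both pieces read flat on the floor, with tops at 46.9 and 46.8. I'll press each with shut fingers to be sure.

>>> {"fn": "step_arm", "kwargs": {
  "series": [
    [0,0,0,0,0,0],
    [0,0,0.02,0,0,0],
    [0,0,0.02,0,0,0],
    [0,0,0.004,0,0,0],
    [0,0,0,0,0,0]
  ],
  "fingers": 0
}}

```text
time: 17.85
eef_pos: [456.1, 135.0, 70.7]
tcp_rot: [-0.001, 0.613, 0.79, -0.001]
force: [0.3, 0.7, -1.1]
grip_width: 0.0
finger_force: 0.0
```

>>> {"fn": "step_arm", "kwargs": {
  "series": [
    [0,0,0.003,0,0,0],
    [0,0,0.002,0,0,0],
    [0,0,0.001,0,0,0],
    [0,0,0,0,0,0]
  ]
}}

```text
time: 18.35
eef_pos: [457.0, 135.2, 66.1]
tcp_rot: [0.0, 0.613, 0.79, -0.0]
force: [-1.3, 0.7, 8.9]
grip_width: 0.1
finger_force: 4.3
```

>>> {"fn": "step_arm", "kwargs": {
  "series": [
    [0,0,0.0015,0,0,0],
    [0,0,0,0,0,0]
  ]
}}

```text
time: 18.6
eef_pos: [457.9, 135.4, 66.1]
tcp_rot: [0.001, 0.613, 0.79, 0.0]
force: [-5.0, 0.0, 22.8]
grip_width: 0.1
finger_force: 11.5
```

>>> {"fn": "step_arm", "kwargs": {
  "series": [
    [0,0,-0.02,0,0,0],
    [0.013,0.039,-0.002,0,0,0],
    [0.013,0.038,0,0,0,0],
    [0,0,0.018,0,0,0],
    [0,0,0,0,0,0]
  ]
}}

```text
time: 19.23
eef_pos: [524.5, 179.5, 66.8]
tcp_rot: [-0.001, 0.613, 0.79, -0.001]
force: [-0.6, -0.8, -0.1]
grip_width: 0.1
finger_force: 0.0
```

>>> {"fn": "step_arm", "kwargs": {
  "series": [
    [0,0,0.002,0,0,0],
    [0,0,0.002,0,0,0],
    [0,0,0.0015,0,0,0],
    [0,0,0,0,0,0]
  ]
}}

```text
time: 19.73
eef_pos: [524.0, 179.2, 65.9]
tcp_rot: [0.0, 0.613, 0.79, -0.0]
force: [-9.8, -1.4, 31.8]
grip_width: -0.3
finger_force: 15.5
```

```bash
python3 - <<'E'
import pickle
from h import *
from go import C,A
for f,fn in(('top0.pkl',cloud),('scene0.pkl',cloud)):
    c=pickle.load(open(f,'rb'));P=fn(c);d=P[...,:2]-C;X=d[...,0]*np.cos(A)+d[...,1]*np.sin(A);Y=-d[...,0]*np.sin(A)+d[...,1]*np.cos(A);Z=P[...,2]
    k=(c['depth']>0)&(abs(Y)<110)&(X>60)&(X<190)&(Z>70)&(Z<230)
    for z in range(80,220,15):
        j=k&(abs(Z-z)<7)
        if j.sum()>10:print(f,z,j.sum(),np.percentile(X[j],[5,50,95]).round(1),Z[j].max().round(1))
E
python3 go.py case 135 -45 250 90
```

```text
top0.pkl 80 194 [100. 101. 102.] 87.0
top0.pkl 95 216 [101.7 102.9 103.9] 102.0
top0.pkl 110 223 [103.7 104.7 105.8] 116.8
top0.pkl 125 239 [105.4 106.4 107.4] 132.0
top0.pkl 140 249 [107.3 108.3 109.3] 146.8
top0.pkl 155 273 [108.9 110.  111. ] 162.0
top0.pkl 170 158 [110.8 111.5 112.2] 171.5
top0.pkl 200 1059 [106.3 114.  122.4] 207.0
top0.pkl 215 36 [109.3 112.9 116.2] 210.0
scene0.pkl 80 240 [100.8 102.7 104.4] 86.9
scene0.pkl 95 252 [103.  104.5 106.2] 102.0
scene0.pkl 110 260 [104.4 106.3 107.9] 117.0
scene0.pkl 125 268 [106.1 108.  110. ] 132.0
scene0.pkl 140 272 [107.9 109.8 111.5] 147.0
scene0.pkl 155 275 [109.9 111.4 113.4] 161.9
scene0.pkl 170 297 [111.4 113.2 114.9] 176.9
scene0.pkl 185 262 [113.  114.9 116.5] 191.9
scene0.pkl 200 323 [106.7 111.6 122.7] 206.9
t 19.73 at [524.  179.2  65.9] case [  9.5 -50.7] yaw 104.4 F [-9.8 -1.4 31.8] grip -0.3 15.5 q1,5,6 [ 0.2  -0.    1.52]
target 644.1 216.0 250.0 rows 4
[0.0014, 0.0313, -0.046, -0.01, 0.01, -0.01]
[0.0014, 0.0313, -0.046, -0.01, 0.01, -0.01]
[0.0014, 0.0314, -0.046, -0.01, 0.01, -0.01]
[0.0014, 0.0314, -0.046, -0.01, 0.01, -0.01]
```

>>> {"fn": "step_arm", "kwargs": {
  "series": [
    [0,0,-0.06,0,0,0],
    [0,0,-0.06,0,0,0],
    [0,0,-0.06,0,0,0],
    [0,0,0,0,0,0]
  ]
}}

```text
time: 20.23
eef_pos: [527.3, 179.9, 247.7]
tcp_rot: [0.003, 0.613, 0.79, 0.003]
force: [-1.1, -0.1, -0.5]
grip_width: 0.1
finger_force: 0.0
```

>>> {"fn": "step_arm", "kwargs": {
  "series": [
    [0,0.047,-0.003,0,0,0],
    [0,0.047,0,0,0,0],
    [0,0.046,0,0,0,0],
    [0,0,0,0,0,0]
  ]
}}

```text
time: 20.72
eef_pos: [661.6, 214.2, 241.5]
tcp_rot: [-0.001, 0.613, 0.79, -0.002]
force: [-0.7, -0.2, -0.3]
grip_width: 0.1
finger_force: 0.0
```

```bash
python3 go.py case 150 -50 205 90
```

```text
t 20.73 at [661.6 214.2 241.5] case [151.5 -51.1] yaw 104.3 F [-0.7 -0.2 -0.3] grip 0.1 0.0 q1,5,6 [ 0.21 -0.    1.53]
target 659.9 214.9 205.0 rows 1
[0.0011, -0.0013, 0.0365, -0.27, 0.03, -0.06]
```

>>> {"fn": "step_arm", "kwargs": {
  "series": [
    [0,0,0.036,0,0,0],
    [0,0,0.002,0,0,0],
    [0,-0.02,0,0,0,0],
    [0,-0.02,0,0,0,0],
    [0,-0.02,0,0,0,0]
  ]
}}

```text
time: 21.35
eef_pos: [607.5, 200.4, 216.1]
tcp_rot: [0.006, 0.613, 0.79, 0.007]
force: [2.0, 0.7, 34.0]
grip_width: -0.1
finger_force: 20.8
```

>>> {"fn": "step_arm", "kwargs": {
  "series": [
    [0,-0.02,0,0,0,0],
    [0,-0.02,0,0,0,0],
    [0,-0.015,0,0,0,0],
    [0,0,0,0,0,0],
    [0,0,0,0,0,0]
  ]
}}

```text
time: 21.98
eef_pos: [548.7, 185.6, 206.7]
tcp_rot: [-0.0, 0.613, 0.79, -0.001]
force: [-0.5, 0.4, -0.2]
grip_width: 0.1
finger_force: 0.0
```

```bash
python3 go.py case 10 -50 200 90; python3 - <<'E'
from rig import ctrl
import pickle,cv2
from h import *
from go import C,A
c=ctrl.capture('scene');cv2.imwrite('pics/s1.png',c['frame'][:,:,::-1])
E
```

```text
t 21.98 at [548.7 185.6 206.7] case [ 35.  -50.7] yaw 104.4 F [-0.5  0.4 -0.2] grip 0.1 0.0 q1,5,6 [ 0.2  -0.    1.52]
target 524.3 180.1 200.0 rows 1
[0.0007, -0.025, 0.0068, -0.12, 0.04, -0.03]
```

View pics/s1.png

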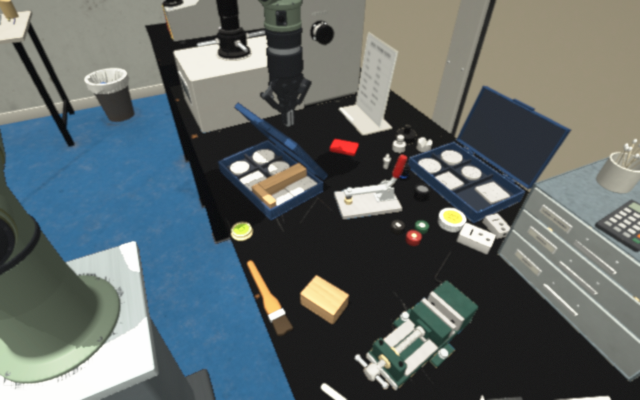

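The lid at (280,135) is swinging shut by itself, and the fingers are clear above it. I'll wait, then measure it.

>>> {"fn": "step_arm", "kwargs": {
  "series": [
    [0,0,0,0,0,0],
    [0,0,0,0,0,0],
    [0,0,0,0,0,0],
    [0,0,0,0,0,0],
    [0,0,0,0,0,0]
  ]
}}

```text
time: 22.65
eef_pos: [549.0, 185.8, 206.7]
tcp_rot: [-0.0, 0.613, 0.79, -0.001]
force: [0.1, 1.3, -0.2]
grip_width: 0.1
finger_force: 0.0
```

```bash
cat > lid.py <<'E'
from rig import ctrl
from h import *
from go import C,A
c=ctrl.capture('scene');P=cloud(c);d=P[...,:2]-C;X=d[...,0]*np.cos(A)+d[...,1]*np.sin(A);Y=-d[...,0]*np.sin(A)+d[...,1]*np.cos(A);Z=P[...,2]
k=(c['depth']>0)&(abs(Y)<115)&(abs(X)<75)&(Z<150)&(Z>20)
for x in range(-70,71,20):
    j=k&(abs(X-x)<10);print(x,j.sum(),np.percentile(Z[j],[10,50,90]).round(1))
e=np.polyfit(X[k],Z[k],1);print('slope',e)
E
python3 lid.py; python3 go.py case -60 -30 120 90
```

```text
-70 341 [50.  51.4 52.8]
-50 449 [50.  51.5 52.7]
-30 432 [50.1 51.4 52.7]
-10 415 [50.  51.5 52.8]
10 412 [50.  51.4 52.7]
30 403 [49.9 51.4 52.7]
50 376 [50.1 51.4 52.6]
70 287 [50.  51.2 52.7]
slope [-7.83503850e-04  5.13710004e+01]
t 22.7 at [549.  185.7 206.8] case [ 35.3 -50.6] yaw 104.4 F [-0.7 -0.9 -0. ] grip -0.0 0.0 q1,5,6 [ 0.2  -0.    1.52]
target 451.5 182.0 120.0 rows 3
[0.0069, -0.0317, 0.029, -0.03, 0.01, -0.01]
[0.0069, -0.0317, 0.029, -0.03, 0.01, -0.01]
[0.0069, -0.0318, 0.0289, -0.03, 0.01, -0.01]
```

The lid is level, with its top at about 51.5 mm and a slope under 0.001 rad. The arm is clear of everything, so I'll hand in.

```bash
python3 -c "
from rig import ctrl
print(ctrl.finish_job())"
```

```text
the job is handed in; nothing more can be done
None
```

The job is handed in: both wooden pieces are pressed onto the tray floor, the lid measured fully shut, and the offcut, brush and level were left untouched; no verdict came back.

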